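Hang the round-ended pattern back in its gap

ROBOT

A 6-joint arm with a two-finger parallel gripper is mounted at the origin on the work surface. World frame = base frame: x ahead of the robot, y to its left, z up, the work surface at z = 0. Lengths are in m, angles in rad, forces in N, time in s.
With the tool pointing down it reaches from about 0.35 to 0.775 m from the base axis. Payload 5.5 kg.
Tool frame: the origin (TCP) lies at the very end of the fingers, on their centre line; the grasp point (between the pads) lies 19 mm behind it; z points along the fingers, y is the direction in which the jaws open and shut (so a half turn about z gives the same grasp; the last joint's range is limited). The gripper opens to 85 mm and grips with 20 to 120 N. Pads are 22 mm wide; open, the fingers measure 114 mm over their backs; the gripper's body (76 mm by 85 mm) begins 54 mm behind the grasp point. The pads swing forward as they close: fully open they stand 13 mm farther back than shut.
Start: joints at [-1.288, 0.313, 0.046, 1.304, 0, 1.431], TCP at [0.236, -0.524, 0.231] pointing down, gripper open.
Joint ranges: [-2.76, 2.76], [-0.86, 1.69], [-1.03, 1.26], [-2.2, 2.34], [-1.47, 1.5], [-3.14, 3.14]. Speed limits (rad/s): [2.57, 2.57, 3.14, 3.14, 3.14, 3.14].

INTERFACE

Orientations are given as a unit quaternion [w, x, y, z].
In Python, from workcell import env gives the robot as it stands. The module is installed in compiled form; this text tells all that it offers.
- The arm moves only by the shell command python3 -m pendant 'ROWS' [FORCE]. ROWS is JSON, a list of rows, each an object with "fingers": the finger opening in mm, from 0 to 85.4; "delta_pos": the shift along the tool's x, y, z in mm, a list of three; "angular": the turn, a rotation vector about the tool's x, y, z in rad, a list of three. In form: [{"fingers": fingers, "delta_pos": [x, y, z], "angular": [ax, ay, az]}, ...]. A call has 1 to 12 rows; each row shifts and turns the commanded pose from where the row before left it, along the tool's axes as they then stand; what a row does not reach is not made up. A row lasts 1/10 s, in which the tool goes at most 50 mm and 8.59 degrees, less where a joint would pass 70% of its speed; a pose out of reach is approached as far as the arm can. A call is refused whole if a number of a shift passes 50 or a number of a turn 0.15, either way. A call with a gripper value outside its range is refused whole. The fingers move at their own pace and stop on an object; FORCE is the grip in N (left out, the last holds). Time passes only in rows, so rows that do not move let the fingers close. It gives the time, the measured TCP pose, the force and the opening at its end, in the units of the state.
- env.get_state(): the state, without advancing time (a new reading comes with each control period).
- env.read_camera(name): name is "side" or "top" or "wrist"; returns the picture (384x512x3 uint8, blue, green, red); there is no depth.
- env.camera_params(name): a dict with "fx", "fy", "cx", "cy" (pixels), "k1" (the pictures are not rectified: a ray, as slopes to the right and down, at radius r is drawn at 1 + k1 r^2 times it, then the intrinsics apply), "view" (4x4, takes a point from world to camera coordinates). Camera axes: x right, y up, looking along -z (the intrinsics and any distortion apply to the point x, -y, -z); pixel columns grow to the right and rows downward; lengths in m; the calibration is good to about 2 mm. A picture is of the moment at which its call begins: read the wrist's pose just before it. camera_params takes no time and is no camera call; for the wrist camera it gives the pose at the moment of the call.
- env.hand_in(): hands the job in, once; it reports no verdict.
The state is a dict: "clock": time; "joint_pos": joint angles; "qvel": joint speeds; "tau": joint torques, N m; "tcp_pos": TCP position; "orientation": TCP orientation; "wrist_force": force on the tool from outside, world axes, zero at the start; "ft_torque": the same for the moment, N m; "finger_gap": finger opening in m.
Only numpy, scipy, OpenCV 4.12 (cv2) and the standard library are available. Lean on these libraries where they do the work, as an engineer would, in place of code of your own. Each camera call takes 0.05 s, during which the arm holds its last target. There are 200 camera calls.

TASK

Take the round-ended plywood pattern off the short stand by its wooden grip and hang it on the long rack, lowering its hook over the rack's top edge in the empty place between the two patterns already hanging there. Lower it all the way on before letting go, facing the same way as its neighbours, and do not unhook them or push them along the rack.

Things in the scene. Friction and masses are not known exactly. Their poses are not given: they have to be found in the camera images.
- round_grip (a point): Centre of the beech grip, 22 (x) x 30 (y) x 48 mm high, of the loose 150 g round-ended pattern on the short stand; a pointed one hangs 110-130 mm beside it. Under the grip a steel hook, 30 mm wide in y, 38 mm inside in x, its crest's underside 28 mm below this point, back prong to 63 mm below. Plate 60 mm wide, at x 23 to 31 mm, its end 116 mm below. x: away from robot, out of the plate; y along the board.
- tongue_grip (a point): Centre of the wooden grip of the left (+y) neighbour hanging on the rack: a loose pattern with the same hook, grip, axes and height as the round-ended one, but its 60 mm wide plywood plate ends in a narrow 24 mm tongue, 120 mm below this point. Only friction keeps it in place. Its grip's top is 24 mm above this point.
- square_grip (a point): Centre of the wooden grip of the right (-y) neighbour on the rack: a loose pattern with the same hook, grip, axes and height, but its plywood plate is a plain rectangle 60 mm wide ending 116 mm below this point. The clear gap between the two neighbours' plates is 84 to 98 mm, its middle half-way between their grips.
- rack_top (a point): Middle of the top edge of the long rack, a fixed upright board 22 mm thick (x), 330 mm long (y), its level edge 125 mm above the bench, as is the similar stand's. x points across the board, away from the robot, y along it, z up. A pattern fully hung has its grip centred over the edge, 28 mm above it (8 mm of play in x each way), and its plywood on the +x side.
Mind the look-alikes: they are no part of the job. Leave any orange, pink or turquoise look-alike of the part that bears round_grip alone.

How it is judged:
On the way, in this order (a step that is already met when the one before it is completed fails the run):
1. the round-ended pattern is lifted clear of the stand (height (world z) of round_grip above 0.22 m), for 0.1 s.
2. it is lowered onto the rack in the gap while still held (x of round_grip in the frame of rack_top between -0.02 and 0.02 m and y of tongue_grip in the frame of round_grip above 0.055 m and y of square_grip in the frame of round_grip below -0.055 m and z of round_grip in the frame of rack_top below 0.04 m and contact force between the fingers and round above 0.5 N), for 0.05 s.
At the end, for the whole second after the job is handed in: The round-ended pattern hangs at rest between its neighbours, plywood on their side: grip within 20 mm of mid-board, 18-36 mm above the edge, 55 mm or more from each neighbour grip, upright and in line within 0.2 rad; neighbours upright (0.2 rad), within 15 mm of their starts (x of round_grip in the frame of rack_top between -0.02 and 0.02 m and y of tongue_grip in the frame of round_grip above 0.055 m and y of square_grip in the frame of round_grip below -0.055 m and z of round_grip in the frame of rack_top between 0.018 and 0.036 m and angle between each of round_grip, tongue_grip, square_grip's own z axis and vertical below 0.2 rad and angle between the y axis of round_grip and the y axis of rack_top, either way round below 0.2 rad and linear speed of round below 0.03 m/s and distance of each of tongue_grip, square_grip from where it was at the start of the episode below 0.015 m); the robot touches nothing.
It fails at once if a neighbour is unhooked or pushed along (over 25 mm or tipped over 0.4 rad) (distance of any of tongue_grip, square_grip from where it was at the start of the episode above 0.025 m or angle between any of tongue_grip, square_grip's own z axis and vertical above 0.4 rad).
It also fails if it takes over 38 s, if anything falls off the work surface, if the arm or the gripper's body presses on something with over 40 N, if the wrist force passes 120 N, or if a joint passes its speed limit or range.

## Working session

There is one attempt and no reset: what is moved stays moved. The work goes in short steps, Python scripts to look and compute and a shell command to move; the robot and the scene stay as the last step left them, time stands still between calls to the robot, and variables do not carry over. Pictures are saved under pics/ and viewed, about 8 in all and at most 12, crops included, and the job is handed in when it is done.

```bash
mkdir -p pics; python3 - <<'E'
from workcell import env
import cv2,numpy as np
for n in("top","side"):
    im=env.read_camera(n); cv2.imwrite(f"pics/{n}0.png",im); cv2.imwrite(f"pics/{n}0b.png",cv2.resize(im,(800,600),interpolation=cv2.INTER_CUBIC))
    p=env.camera_params(n); print(n,{k:(v if k!='view' else np.round(v,4).tolist()) for k,v in p.items()})
s=env.get_state(); print(s)
E
```

```text
top {'fx': 489.43435859102067, 'fy': 489.43435859102067, 'cx': 258.81905145762005, 'cy': 197.64269695947888, 'k1': 0.004115583488962077, 'view': [[0.008, -1.0, -0.0007, -0.1564], [0.9739, 0.0076, 0.227, -0.4614], [-0.227, -0.0025, 0.9739, -1.4615], [0.0, 0.0, 0.0, 1.0]]}
side {'fx': 356.0743376674564, 'fy': 356.0743376674564, 'cx': 251.59414083537044, 'cy': 186.96603189203944, 'k1': -0.10454256920856353, 'view': [[0.8822, -0.4708, -0.0102, -0.4594], [0.3085, 0.5615, 0.7678, -0.1536], [-0.3557, -0.6805, 0.6406, -1.2744], [0.0, 0.0, 0.0, 1.0]]}
{'clock': 0.1, 'joint_pos': array([-1.28758511e+00,  3.13923831e-01,  4.51139008e-02,  1.30359118e+00,
        1.13407135e-05,  1.43122355e+00]), 'qvel': array([ 0.00076347, -0.00108529,  0.0028719 , -0.00312864, -0.00074365,
        0.00039235]), 'tau': array([ 2.47053737e-03, -4.81726670e+01,  2.99242151e+01,  1.27407853e-02,
       -2.14199426e-04, -2.54507157e-06]), 'tcp_pos': array([ 0.23580741, -0.5239406 ,  0.23050758]), 'orientation': array([-8.00729337e-04,  9.77739478e-01,  2.09821040e-01, -5.19218265e-05]), 'wrist_force': array([-0.11845552,  0.11223426, -0.31284173]), 'ft_torque': array([ 0.01158822, -0.02537891,  0.0032241 ]), 'finger_gap': 0.0852654839083221}
```

View pics/top0b.png

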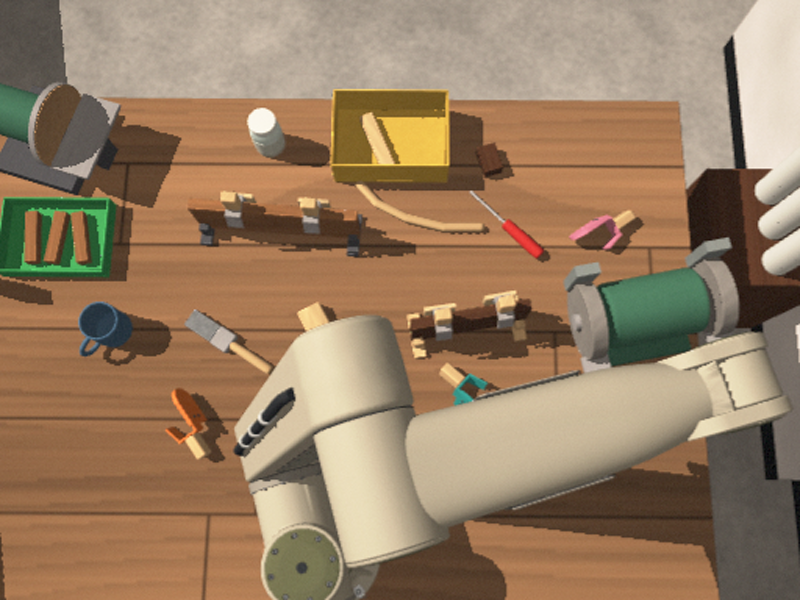

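View pics/side0b.png

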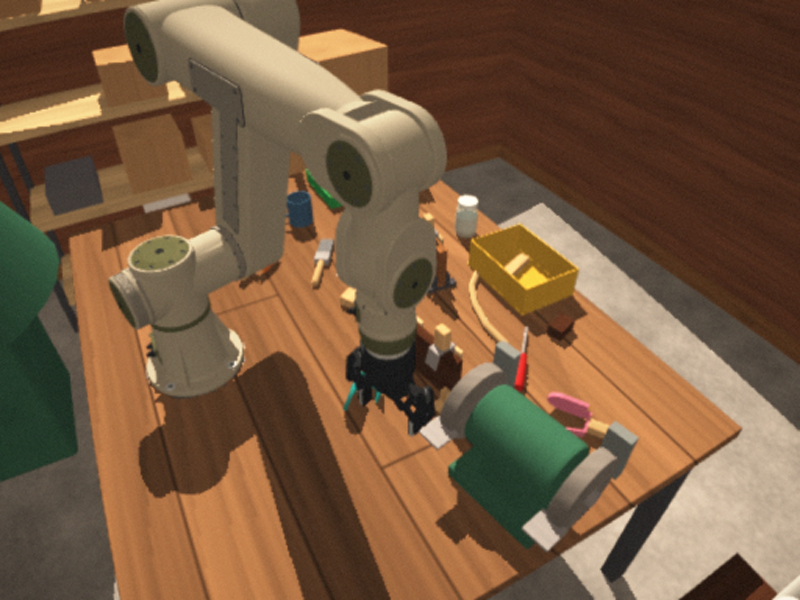

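```bash
python3 - <<'E'
import cv2,numpy as np
im=cv2.imread("pics/top0.png")
a=cv2.resize(im[110:170,110:250],(800,343),interpolation=cv2.INTER_CUBIC)
b=cv2.resize(im[180:240,250:350],(800,480),interpolation=cv2.INTER_CUBIC)[:256+60]
b=cv2.resize(im[182:232,245:360],(800,257*800//800+90),interpolation=cv2.INTER_CUBIC)[:257]
b=cv2.resize(im[182:227,245:385],(800,257),interpolation=cv2.INTER_CUBIC)
cv2.imwrite("pics/c1.png",np.vstack([a,b]))
E
```

```text
(no output)
```

View pics/c1.png

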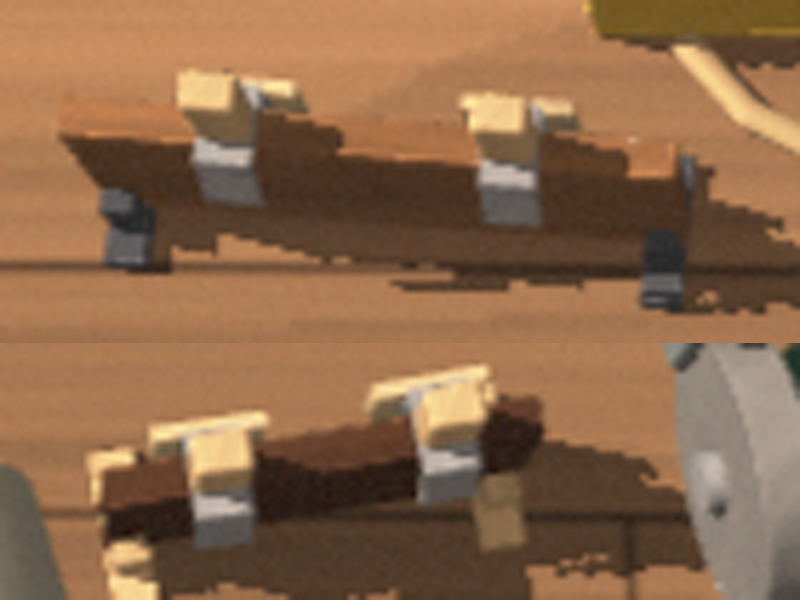

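```bash
cat > h.py <<'E'
import numpy as np, cv2
def ray(p,uv):
    q=np.array([(uv[0]-p['cx'])/p['fx'],(uv[1]-p['cy'])/p['fy']]); s=q.copy()
    for _ in range(20): s=q/(1+p['k1']*(s@s))
    V=np.array(p['view']);R=V[:3,:3]
    return -R.T@V[:3,3], R.T@np.array([s[0],-s[1],-1])
def atz(p,uv,z):
    c,d=ray(p,uv); return c+d*(z-c[2])/d[2]
def proj(p,X):
    V=np.array(p['view']);c=V[:3,:3]@X+V[:3,3]; s=np.array([c[0],-c[1]])/-c[2]; s=s*(1+p['k1']*(s@s))
    return s*[p['fx'],p['fy']]+[p['cx'],p['cy']]
E
python3 - <<'E'
from workcell import env
from h import *
p=env.camera_params("top"); k=800/140
print("cam",ray(p,(256,192))[0])
for n,(u,v),o,z in [("tongue",(208,92),(110,110),.177),("square",(500,115),(110,110),.177),("rackL",(60,118),(110,110),.125),("rackR",(680,160),(110,110),.125),
 ("stL",(220,447-343),(245,182),.177),("stR",(453,400-343),(245,182),.177),("standL",(110,480-343),(245,182),.125),("standR",(540,405-343),(245,182),.125)]:
    print(n,np.round(atz(p,(o[0]+u/k,o[1]+v/k),z),4))
E
```

```text
cam [ 0.11893015 -0.15647436  1.5280114 ]
tongue [0.6467 0.1785 0.177 ]
square [0.6354 0.0281 0.177 ]
rackL [0.6517 0.2692 0.125 ]
rackR [ 0.6307 -0.0611  0.125 ]
stL [ 0.4269 -0.223   0.177 ]
stR [ 0.4518 -0.3389  0.177 ]
standL [ 0.4209 -0.169   0.125 ]
standR [ 0.4623 -0.3908  0.125 ]
```

```bash
python3 - <<'E'
from workcell import env
from h import *
from scipy.spatial.transform import Rotation as Ro
p=env.camera_params("wrist");s=env.get_state()
im=env.read_camera("wrist");cv2.imwrite("pics/w0.png",im)
q=s['orientation'];R=Ro.from_quat([*q[1:],q[0]]).as_matrix()
V=np.array(p['view']);print({k:p[k] for k in('fx','cx','cy','k1')})
print("tool axes\n",R.round(3)); print("cam in tool",(R.T@(-V[:3,:3].T@V[:3,3]-s['tcp_pos'])).round(4)); print("cam axes in tool (cols)\n",(R.T@V[:3,:3].T).round(3))
E
```

```text
{'fx': 322.03959729459706, 'cx': 257.09069492379007, 'cy': 201.41395408439308, 'k1': -0.023090967529585272}
tool axes
 [[ 0.912  0.41  -0.   ]
 [ 0.41  -0.912  0.002]
 [ 0.    -0.002 -1.   ]]
cam in tool [ 0.0777  0.0013 -0.1426]
cam axes in tool (cols)
 [[-0.001  0.952  0.307]
 [ 1.     0.001  0.   ]
 [ 0.     0.307 -0.952]]
```

View pics/w0.png

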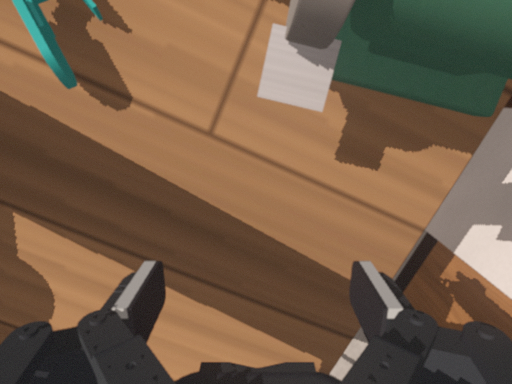

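```bash
python3 -m pendant '[{"fingers":85,"delta_pos":[0,0,-40],"angular":[0,0,0]},{"fingers":85,"delta_pos":[35,-6,-30],"angular":[0,0,0]},{"fingers":85,"delta_pos":[43,-6,0],"angular":[0,0,0]},{"fingers":85,"delta_pos":[43,-6,0],"angular":[0,0,0]},{"fingers":85,"delta_pos":[43,-6,0],"angular":[0,0,0]},{"fingers":85,"delta_pos":[43,-6,0],"angular":[0,0,0]},{"fingers":85,"delta_pos":[43,-6,0],"angular":[0,0,0]},{"fingers":85,"delta_pos":[43,-6,0],"angular":[0,0,0.1]},{"fingers":85,"delta_pos":[43,-6,0],"angular":[0,0,0.12]},{"fingers":85,"delta_pos":[40,0,0],"angular":[0,-0.15,0]},{"fingers":85,"delta_pos":[0,0,0],"angular":[0,-0.15,0]},{"fingers":85,"delta_pos":[0,0,0],"angular":[0,0,0]}]'
python3 - <<'E'
from workcell import env
from h import *
im=env.read_camera("wrist");cv2.imwrite("pics/w1.png",im); np.save("v1.npy",env.camera_params("wrist")['view'])
E
```

```text
clock: 1.35
tcp_pos: [0.5587, -0.3399, 0.2917]
orientation: [0.007, 0.985, 0.103, -0.138]
wrist_force: [0.9, 0.1, -3.0]
finger_gap: 0.085
```

View pics/w1.png

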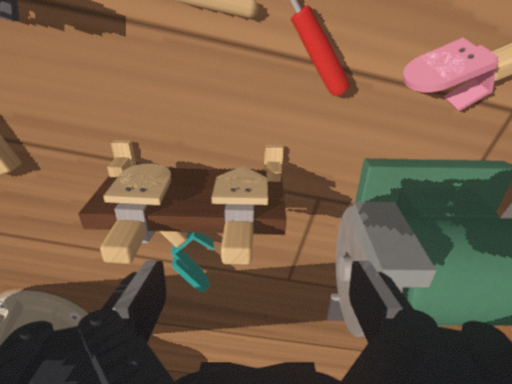

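```bash
python3 - <<'E'
import cv2
im=cv2.imread("pics/w1.png")[130:270,80:300]
cv2.imwrite("pics/c2.png",cv2.resize(im,(800,509),interpolation=cv2.INTER_CUBIC))
E
```

```text
(no output)
```

View pics/c2.png

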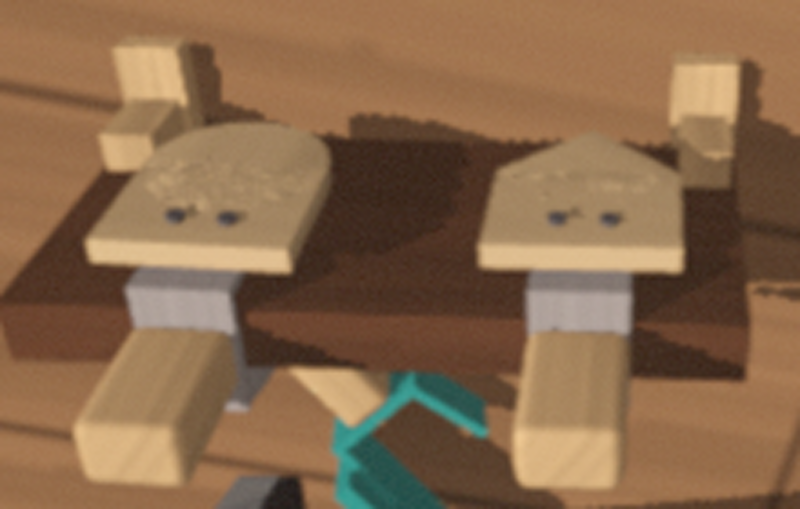

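```bash
python3 - <<'E'
from workcell import env
from h import *
from scipy.spatial.transform import Rotation as Ro
p=env.camera_params("wrist");k=800/220
for n,u,v,z in [("round",132,457,.177),("pt",567,460,.177),("bTL",0,308,.125),("bTR",748,325,.125),("bBR",745,378,.125),("bBL",5,357,.125)]:
    print(n,atz(p,(80+u/k,130+v/k),z).round(4))
s=env.get_state();q=s['orientation'];R=Ro.from_quat([*q[1:],q[0]]).as_matrix()
print(s['tcp_pos'],R.round(3),s['clock'])
y=.19; T=np.array([[np.cos(y),np.sin(y),0],[np.sin(y),-np.cos(y),0],[0,0,-1]])
print("turn in tool",Ro.from_matrix(R.T@T).as_rotvec().round(4))
E
```

```text
round [ 0.426 -0.226  0.177]
pt [ 0.4504 -0.342   0.177 ]
bTL [ 0.4262 -0.1673  0.125 ]
bTR [ 0.4679 -0.3913  0.125 ]
bBR [ 0.4477 -0.3955  0.125 ]
bBL [ 0.4067 -0.167   0.125 ]
[ 0.55778931 -0.34080771  0.29450131] [[ 0.943  0.203 -0.263]
 [ 0.199 -0.979 -0.045]
 [-0.267 -0.01  -0.964]] 1.4
turn in tool [-0.0079  0.27    0.0162]
```

```bash
python3 -m pendant '[{"fingers":85,"delta_pos":[0,0,0],"angular":[-0.004,0.135,0.008]},{"fingers":85,"delta_pos":[0,0,0],"angular":[-0.004,0.135,0.008]},{"fingers":85,"delta_pos":[-27,-35,0],"angular":[0,0,0]},{"fingers":85,"delta_pos":[-27,-35,0],"angular":[0,0,0]},{"fingers":85,"delta_pos":[-27,-35,0],"angular":[0,0,0]},{"fingers":85,"delta_pos":[-26,-34,0],"angular":[0,0,0]},{"fingers":85,"delta_pos":[0,0,35],"angular":[0,0,0]},{"fingers":85,"delta_pos":[0,0,35],"angular":[0,0,0]},{"fingers":85,"delta_pos":[0,0,0],"angular":[0,0,0]},{"fingers":85,"delta_pos":[0,0,0],"angular":[0,0,0]}]'
python3 - <<'E'
from workcell import env
from h import *
from scipy.spatial.transform import Rotation as Ro
p=env.camera_params("wrist")
im=env.read_camera("wrist");cv2.imwrite("pics/w2.png",im)
s=env.get_state();q=s['orientation'];R=Ro.from_quat([*q[1:],q[0]]).as_matrix()
print(s['tcp_pos'],R.round(3)); g=np.array([.4265,-.2245,.138])
print("delta tool mm",(R.T@(g-s['tcp_pos'])*1000).round(1), "expected top px",proj(p,np.array([.4265,-.2245,.177])).round(0))
E
```

```text
clock: 2.4
tcp_pos: [0.4234, -0.2252, 0.232]
orientation: [0.004, 0.996, 0.093, 0.005]
wrist_force: [1.2, 0.2, -0.1]
finger_gap: 0.0848
[ 0.42443719 -0.22583487  0.23278372] [[ 0.983  0.185  0.011]
 [ 0.185 -0.983 -0.008]
 [ 0.01   0.01  -1.   ]]
delta tool mm [ 1.4 -1.9 94.8] expected top px [254. 218.]
```

View pics/w2.png

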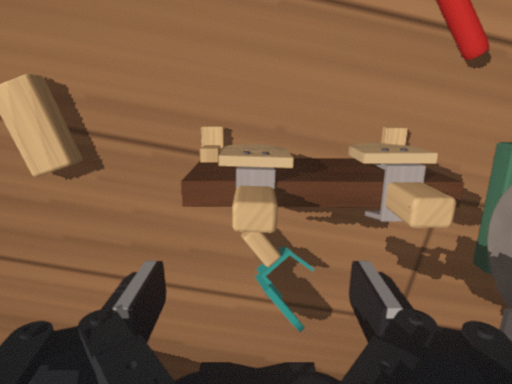

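```bash
python3 -m pendant '[{"fingers":85,"delta_pos":[1,-1,24],"angular":[0,0,0]},{"fingers":85,"delta_pos":[0,-1,24],"angular":[0,0,0]},{"fingers":85,"delta_pos":[0,0,24],"angular":[0,0,0]},{"fingers":85,"delta_pos":[0,0,22],"angular":[0,0,0]},{"fingers":85,"delta_pos":[0,0,0],"angular":[0,0,0]},{"fingers":0,"delta_pos":[0,0,0],"angular":[0,0,0]},{"fingers":0,"delta_pos":[0,0,0],"angular":[0,0,0]},{"fingers":0,"delta_pos":[0,0,0],"angular":[0,0,0]},{"fingers":0,"delta_pos":[0,0,0],"angular":[0,0,0]},{"fingers":0,"delta_pos":[0,0,0],"angular":[0,0,0]},{"fingers":0,"delta_pos":[0,0,0],"angular":[0,0,0]},{"fingers":0,"delta_pos":[0,0,0],"angular":[0,0,0]}]' 50
```

```text
clock: 3.65
tcp_pos: [0.4267, -0.2242, 0.1377]
orientation: [0.004, 0.996, 0.093, 0.004]
wrist_force: [-0.5, 0.2, 6.2]
finger_gap: 0.0295
```

```bash
python3 -m pendant '[{"fingers":0,"delta_pos":[0,0,-15],"angular":[0,0,0]},{"fingers":0,"delta_pos":[0,0,-20],"angular":[0,0,0]},{"fingers":0,"delta_pos":[0,0,-20],"angular":[0,0,0]},{"fingers":0,"delta_pos":[0,0,-25],"angular":[0,0,0]},{"fingers":0,"delta_pos":[0,0,-25],"angular":[0,0,0]},{"fingers":0,"delta_pos":[0,0,-25],"angular":[0,0,0]},{"fingers":0,"delta_pos":[0,0,-25],"angular":[0,0,0]},{"fingers":0,"delta_pos":[0,0,-15],"angular":[0,0,0]},{"fingers":0,"delta_pos":[0,0,0],"angular":[0,0,0]},{"fingers":0,"delta_pos":[0,0,0],"angular":[0,0,0]},{"fingers":0,"delta_pos":[0,0,0],"angular":[0,0,0]}]'
python3 - <<'E'
from workcell import env
from h import *
from scipy.spatial.transform import Rotation as Ro
s=env.get_state();q=s['orientation'];R=Ro.from_quat([*q[1:],q[0]]).as_matrix()
y=-.07; T=np.array([[np.cos(y),np.sin(y),0],[np.sin(y),-np.cos(y),0],[0,0,-1]])
print(s['tcp_pos'],"turn",Ro.from_matrix(R.T@T).as_rotvec().round(4))
g=np.array([.641,.103,.307])
print("delta in current tool mm",(R.T@(g-s['tcp_pos'])*1000).round(1))
E
```

```text
clock: 4.75
tcp_pos: [0.4242, -0.2223, 0.3051]
orientation: [0.003, 0.996, 0.093, 0.003]
wrist_force: [0.1, -0.6, -0.4]
finger_gap: 0.0292
[ 0.42418473 -0.22232956  0.30507335] turn [ 0.0051 -0.0058  0.2568]
delta in current tool mm [ 273.5 -279.4   -2.2]
```

```bash
python3 -m pendant '[{"fingers":0,"delta_pos":[14,-14,0],"angular":[0,0,0]},{"fingers":0,"delta_pos":[28,-28,0],"angular":[0,0,0]},{"fingers":0,"delta_pos":[30,-31,0],"angular":[0,0,0]},{"fingers":0,"delta_pos":[30,-31,0],"angular":[0,0,0]},{"fingers":0,"delta_pos":[30,-31,0],"angular":[0,0,0]},{"fingers":0,"delta_pos":[30,-31,0],"angular":[0,0,0]},{"fingers":0,"delta_pos":[30,-31,0],"angular":[0,0,0]},{"fingers":0,"delta_pos":[30,-31,0],"angular":[0,0,0]},{"fingers":0,"delta_pos":[26,-26,0],"angular":[0,0,0]},{"fingers":0,"delta_pos":[16,-16,-2],"angular":[0,0,0]},{"fingers":0,"delta_pos":[9,-9,0],"angular":[0,0,0]}]'
python3 -m pendant '[{"fingers":0,"delta_pos":[0,0,0],"angular":[0.002,-0.003,0.08]},{"fingers":0,"delta_pos":[0,0,0],"angular":[0.002,-0.003,0.1]},{"fingers":0,"delta_pos":[0,0,0],"angular":[0.001,0,0.077]},{"fingers":0,"delta_pos":[0,0,0],"angular":[0,0,0]},{"fingers":0,"delta_pos":[0,0,0],"angular":[0,0,0]},{"fingers":0,"delta_pos":[0,0,0],"angular":[0,0,0]}]'
python3 - <<'E'
from workcell import env
from h import *
p=env.camera_params("wrist")
im=env.read_camera("wrist");cv2.imwrite("pics/w3.png",im)
cv2.imwrite("pics/w3b.png",cv2.resize(im,(768,576),interpolation=cv2.INTER_CUBIC))
cv2.imwrite("pics/t3.png",env.read_camera("top"))
s=env.get_state();print(s['tcp_pos'],s['orientation'])
E
```

```text
clock: 5.85
tcp_pos: [0.6415, 0.1044, 0.3058]
orientation: [0.003, 0.996, 0.094, 0.002]
wrist_force: [0.2, -0.0, -1.0]
finger_gap: 0.0294
clock: 6.45
tcp_pos: [0.6406, 0.0741, 0.3074]
orientation: [-0.011, 1.0, -0.009, -0.0]
wrist_force: [0.5, -0.6, 0.3]
finger_gap: 0.0294
[0.64065799 0.07433212 0.30775021] [-1.05594492e-02  9.99904582e-01 -8.90471474e-03  1.77789791e-04]
```

View pics/w3b.png

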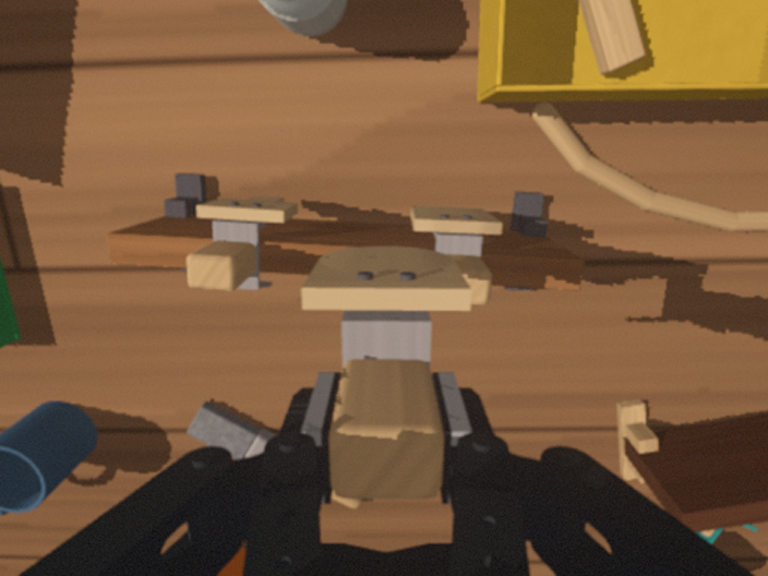

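```bash
python3 - <<'E'
from workcell import env
from h import *
s=env.get_state();print(s['joint_pos'].round(3),s['qvel'].round(3),s['wrist_force'])
p=env.camera_params("wrist");k=1.5
for n,u,v,z in [("tong",214,271,.177),("sqR corner top",488,292,.177),("rackL",112,250,.125),("rackR",580,280,.125),("rackL+",110,232,.125),("rackR+",582,262,.125),("tongPlL",198,215,.14),("tongPlR",295,218,.14),("sqPlL",412,228,.14),("sqPlR",500,231,.14)]:
    print(n,atz(p,(u/k,v/k),z).round(4))
E
```

```text
[-0.019  0.457  0.443  1.557  0.021  3.141] [ 0.002 -0.002  0.005  0.001 -0.    -0.001] [-0.3738478   0.11676924 -1.14519987]
tong [0.6514 0.1765 0.177 ]
sqR corner top [0.6365 0.0155 0.177 ]
rackL [0.6547 0.2675 0.125 ]
rackR [ 0.6288 -0.0579  0.125 ]
rackL+ [0.6673 0.2665 0.125 ]
rackR+ [ 0.6416 -0.058   0.125 ]
tongPlL [0.6796 0.1969 0.14  ]
tongPlR [0.6766 0.134  0.14  ]
sqPlL [0.6689 0.0589 0.14  ]
sqPlR [0.6662 0.0025 0.14  ]
```

```bash
python3 -m pendant '[{"fingers":0,"delta_pos":[-10,15,0],"angular":[0,0,-0.05]},{"fingers":0,"delta_pos":[-22,29,0],"angular":[0,0,-0.05]},{"fingers":0,"delta_pos":[-24,29,0],"angular":[0,0,-0.05]},{"fingers":0,"delta_pos":[-26,28,0],"angular":[0,0,-0.05]},{"fingers":0,"delta_pos":[-28,28,0],"angular":[0,0,0]},{"fingers":0,"delta_pos":[-28,28,0],"angular":[0,0,0]},{"fingers":0,"delta_pos":[-28,28,0],"angular":[0,0,0]},{"fingers":0,"delta_pos":[-28,28,0],"angular":[0,0,0]},{"fingers":0,"delta_pos":[-22,22,0],"angular":[0,0,0]},{"fingers":0,"delta_pos":[-16,16,0],"angular":[0,0,0]},{"fingers":0,"delta_pos":[0,0,0],"angular":[0,0,0]},{"fingers":0,"delta_pos":[0,0,0],"angular":[0,0,0]}]'
cat > d.py <<'E'
import sys
from workcell import env
from h import *
from scipy.spatial.transform import Rotation as Ro
x,yy,z,y=map(float,sys.argv[1:5])
s=env.get_state();q=s['orientation'];R=Ro.from_quat([*q[1:],q[0]]).as_matrix()
T=np.array([[np.cos(y),np.sin(y),0],[np.sin(y),-np.cos(y),0],[0,0,-1]])
print(s['clock'],s['tcp_pos'].round(4),"q",s['joint_pos'].round(3),"turn",Ro.from_matrix(R.T@T).as_rotvec().round(3))
print("d_now",(R.T@(np.array([x,yy,z])-s['tcp_pos'])*1000).round(1),"d_after_turn",(T.T@(np.array([x,yy,z])-s['tcp_pos'])*1000).round(1))
E
python3 d.py .4267 -.2242 .1377 .187
```

```text
clock: 7.75
tcp_pos: [0.4453, -0.2072, 0.3021]
orientation: [-0.01, 0.996, 0.09, 0.002]
wrist_force: [-0.5, 0.1, -1.6]
finger_gap: 0.0292
7.75 [ 0.4453 -0.2072  0.3021] q [-6.100e-01  1.450e-01  2.000e-03  1.438e+00  1.800e-02  2.350e+00] turn [-0.02  -0.005 -0.006]
d_now [-22.3  16.7 164. ] d_after_turn [-21.5  13.2 164.4]
```

```bash
python3 -m pendant '[{"fingers":0,"delta_pos":[0,0,0],"angular":[-0.02,-0.005,-0.006]},{"fingers":0,"delta_pos":[-11,7,0],"angular":[0,0,0]},{"fingers":0,"delta_pos":[-11,7,20],"angular":[0,0,0]},{"fingers":0,"delta_pos":[0,0,25],"angular":[0,0,0]},{"fingers":0,"delta_pos":[0,0,0],"angular":[0,0,0]},{"fingers":0,"delta_pos":[0,0,0],"angular":[0,0,0]}]'; python3 d.py .4267 -.2242 .1377 .187
```

```text
clock: 8.35
tcp_pos: [0.4261, -0.2246, 0.2571]
orientation: [-0.0, 0.996, 0.094, -0.0]
wrist_force: [-0.2, 0.1, -1.8]
finger_gap: 0.0293
8.35 [ 0.4261 -0.2246  0.2571] q [-0.652  0.126 -0.129  1.317  0.     2.301] turn [-0.001  0.001  0.001]
d_now [  0.8  -0.2 119.4] d_after_turn [  0.7  -0.3 119.4]
```

```bash
python3 -m pendant '[{"fingers":0,"delta_pos":[0,0,20],"angular":[0,0,0]},{"fingers":0,"delta_pos":[0,0,20],"angular":[0,0,0]},{"fingers":0,"delta_pos":[0,0,20],"angular":[0,0,0]},{"fingers":0,"delta_pos":[0,0,20],"angular":[0,0,0]},{"fingers":0,"delta_pos":[0,0,18],"angular":[0,0,0]},{"fingers":0,"delta_pos":[0,0,12],"angular":[0,0,0]},{"fingers":0,"delta_pos":[0,0,7],"angular":[0,0,0]},{"fingers":0,"delta_pos":[0,0,2],"angular":[0,0,0]},{"fingers":0,"delta_pos":[0,0,0],"angular":[0,0,0]},{"fingers":0,"delta_pos":[0,0,0],"angular":[0,0,0]}]'
```

```text
clock: 9.35
tcp_pos: [0.4268, -0.2255, 0.1388]
orientation: [0.0, 0.996, 0.094, 0.0]
wrist_force: [0.4, 0.5, -0.6]
finger_gap: 0.0296
```

```bash
python3 -m pendant '[{"fingers":0,"delta_pos":[0,0,1],"angular":[0,0,0]},{"fingers":45,"delta_pos":[0,0,0],"angular":[0,0,0]},{"fingers":70,"delta_pos":[0,0,0],"angular":[0,0,0]},{"fingers":85,"delta_pos":[0,0,0],"angular":[0,0,0]},{"fingers":85,"delta_pos":[0,0,0],"angular":[0,0,0]},{"fingers":85,"delta_pos":[0,0,-20],"angular":[0,0,0]},{"fingers":85,"delta_pos":[0,0,-30],"angular":[0,0,0]},{"fingers":85,"delta_pos":[0,0,-35],"angular":[0,0,0]},{"fingers":85,"delta_pos":[0,0,-10],"angular":[0,0,-0.15]},{"fingers":85,"delta_pos":[0,0,0],"angular":[0,0,-0.15]},{"fingers":85,"delta_pos":[0,0,0],"angular":[0,0,-0.15]},{"fingers":85,"delta_pos":[0,0,0],"angular":[0,0,-0.15]}]'
python3 -m pendant '[{"fingers":85,"delta_pos":[0,0,0],"angular":[0,0,-0.15]},{"fingers":85,"delta_pos":[0,0,0],"angular":[0,0,-0.15]},{"fingers":85,"delta_pos":[0,0,0],"angular":[0,0,-0.15]},{"fingers":85,"delta_pos":[0,0,0],"angular":[0,0,-0.15]},{"fingers":85,"delta_pos":[0,0,0],"angular":[0,0,-0.15]},{"fingers":85,"delta_pos":[0,0,0],"angular":[0,0,-0.15]},{"fingers":85,"delta_pos":[0,0,0],"angular":[0,0,-0.15]},{"fingers":85,"delta_pos":[0,0,0],"angular":[0,0,-0.15]},{"fingers":85,"delta_pos":[0,0,0],"angular":[0,0,-0.15]},{"fingers":85,"delta_pos":[0,0,0],"angular":[0,0,-0.15]},{"fingers":85,"delta_pos":[0,0,0],"angular":[0,0,-0.15]},{"fingers":85,"delta_pos":[0,0,0],"angular":[0,0,-0.15]}]'
python3 d.py .4265 -.2245 .138 3.3286
```

```text
clock: 10.55
tcp_pos: [0.4263, -0.2252, 0.2322]
orientation: [-0.0, 0.922, 0.386, 0.0]
wrist_force: [-0.5, 0.0, -0.4]
finger_gap: 0.0852
clock: 11.75
tcp_pos: [0.4262, -0.2252, 0.232]
orientation: [-0.0, 0.271, 0.963, 0.0]
wrist_force: [-0.7, 0.2, 0.1]
finger_gap: 0.085
11.75 [ 0.4262 -0.2252  0.232 ] q [-0.653  0.134 -0.183  1.255  0.    -0.105] turn [ 0.    -0.    -0.735]
d_now [ 0.1  0.7 94. ] d_after_turn [-0.4  0.6 94. ]
```

```bash
python3 -m pendant '[{"fingers":85,"delta_pos":[0,0,0],"angular":[0,0,-0.15]},{"fingers":85,"delta_pos":[0,0,0],"angular":[0,0,-0.15]},{"fingers":85,"delta_pos":[0,0,0],"angular":[0,0,-0.15]},{"fingers":85,"delta_pos":[0,0,0],"angular":[0,0,-0.15]},{"fingers":85,"delta_pos":[0,0,0],"angular":[0,0,-0.135]},{"fingers":85,"delta_pos":[0,0,0],"angular":[0,0,0]},{"fingers":85,"delta_pos":[0,0,0],"angular":[0,0,0]}]'
python3 d.py .4265 -.2245 .138 3.3286
python3 - <<'E'
from workcell import env
from h import *
p=env.camera_params("wrist")
im=env.read_camera("wrist");cv2.imwrite("pics/w4.png",im);print(proj(p,np.array([.4265,-.2245,.177])))
E
```

```text
clock: 12.45
tcp_pos: [0.4262, -0.2252, 0.232]
orientation: [-0.0, -0.089, 0.996, 0.0]
wrist_force: [0.5, -0.2, 1.1]
finger_gap: 0.0851
12.45 [ 0.4262 -0.2252  0.232 ] q [-0.653  0.134 -0.183  1.255  0.    -0.83 ] turn [ 0.   -0.   -0.01]
d_now [-0.4  0.6 94. ] d_after_turn [-0.4  0.6 94. ]
[260.24208952 224.2930259 ]
```

View pics/w4.png

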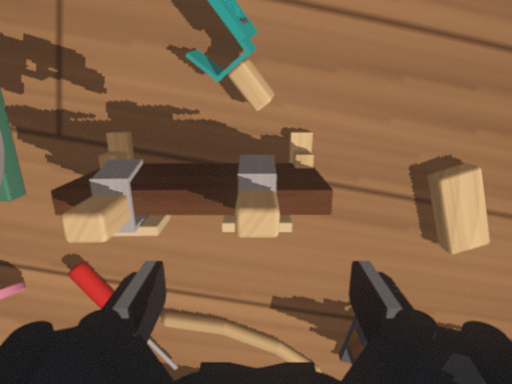

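```bash
python3 -m pendant '[{"fingers":85,"delta_pos":[0,0,24],"angular":[0,0,-0.01]},{"fingers":85,"delta_pos":[-1,0,24],"angular":[0,0,0]},{"fingers":85,"delta_pos":[0,0,24],"angular":[0,0,0]},{"fingers":85,"delta_pos":[0,0,22],"angular":[0,0,0]},{"fingers":85,"delta_pos":[0,0,0],"angular":[0,0,0]},{"fingers":0,"delta_pos":[0,0,0],"angular":[0,0,0]},{"fingers":0,"delta_pos":[0,0,0],"angular":[0,0,0]},{"fingers":0,"delta_pos":[0,0,0],"angular":[0,0,0]},{"fingers":0,"delta_pos":[0,0,0],"angular":[0,0,0]},{"fingers":0,"delta_pos":[0,0,0],"angular":[0,0,0]},{"fingers":0,"delta_pos":[0,0,0],"angular":[0,0,0]},{"fingers":0,"delta_pos":[0,0,0],"angular":[0,0,0]}]' 50
python3 -m pendant '[{"fingers":0,"delta_pos":[0,0,-15],"angular":[0,0,0]},{"fingers":0,"delta_pos":[0,0,-20],"angular":[0,0,0]},{"fingers":0,"delta_pos":[0,0,-20],"angular":[0,0,0]},{"fingers":0,"delta_pos":[0,0,-25],"angular":[0,0,0]},{"fingers":0,"delta_pos":[0,0,-25],"angular":[0,0,0]},{"fingers":0,"delta_pos":[0,0,-25],"angular":[0,0,0]},{"fingers":0,"delta_pos":[0,0,-25],"angular":[0,0,0]},{"fingers":0,"delta_pos":[0,0,-15],"angular":[0,0,0.1]},{"fingers":0,"delta_pos":[0,0,0],"angular":[0,0,0.1]},{"fingers":0,"delta_pos":[0,0,0],"angular":[0,0,0.057]},{"fingers":0,"delta_pos":[0,0,0],"angular":[0,0,0]}]'
python3 d.py .641 .104 .307 3.0716
```

```text
clock: 13.7
tcp_pos: [0.4279, -0.2254, 0.1391]
orientation: [0.001, -0.095, 0.995, -0.001]
wrist_force: [-0.4, 0.9, 6.1]
finger_gap: 0.0297
clock: 14.8
tcp_pos: [0.4271, -0.2249, 0.3079]
orientation: [-0.0, 0.033, 0.999, 0.0]
wrist_force: [0.2, 0.3, -1.8]
finger_gap: 0.0293
14.8 [ 0.4271 -0.2249  0.3079] q [-0.651  0.122 -0.011  1.438  0.    -0.585] turn [ 0.    -0.     0.003]
d_now [-191.5  342.4    1. ] d_after_turn [-190.3  343.1    0.9]
```

```bash
python3 -m pendant '[{"fingers":0,"delta_pos":[-10,18,0],"angular":[0,0,0.003]},{"fingers":0,"delta_pos":[-20,35,0],"angular":[0,0,0]},{"fingers":0,"delta_pos":[-22,40,0],"angular":[0,0,0]},{"fingers":0,"delta_pos":[-22,40,0],"angular":[0,0,0]},{"fingers":0,"delta_pos":[-22,40,0],"angular":[0,0,0]},{"fingers":0,"delta_pos":[-22,40,0],"angular":[0,0,0]},{"fingers":0,"delta_pos":[-22,40,0],"angular":[0,0,0]},{"fingers":0,"delta_pos":[-22,40,0],"angular":[0,0,0]},{"fingers":0,"delta_pos":[-18,32,0],"angular":[0,0,0]},{"fingers":0,"delta_pos":[-10,18,0],"angular":[0,0,0]},{"fingers":0,"delta_pos":[0,0,0],"angular":[0,0,0]},{"fingers":0,"delta_pos":[0,0,0],"angular":[0,0,0]}]'
python3 d.py .641 .104 .307 3.0716
python3 - <<'E'
from workcell import env
from h import *
p=env.camera_params("wrist")
im=env.read_camera("wrist");cv2.imwrite("pics/w5.png",im);cv2.imwrite("pics/w5b.png",cv2.resize(im,(768,576),interpolation=cv2.INTER_CUBIC))
E
```

```text
clock: 16.0
tcp_pos: [0.6403, 0.1043, 0.3071]
orientation: [-0.001, 0.034, 0.999, -0.0]
wrist_force: [-1.0, -0.6, -0.5]
finger_gap: 0.0297
16.0 [0.6403 0.1043 0.3071] q [0.038 0.47  0.461 1.565 0.    0.105] turn [-0.    -0.002  0.003]
d_now [-0.8 -0.3  0.1] d_after_turn [-0.8 -0.3  0.1]
```

View pics/w5b.png

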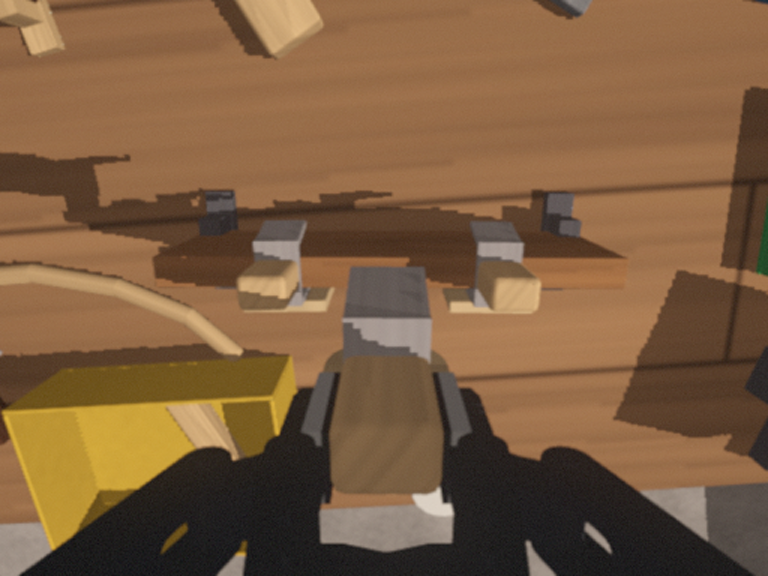

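```bash
python3 - <<'E'
from workcell import env
from h import *
p=env.camera_params("wrist");k=1.5
for n,u,v,z in [("sq",265,296,.177),("tong",514,300,.177),("rackL",155,257,.125),("rackR",625,259,.125),("rackL+",157,286,.125),("rackR+",625,288,.125),("sqplate inner",333,300,.145),("tongplate inner",443,300,.145)]:
    print(n,atz(p,(u/k,v/k),z).round(4))
E
```

```text
sq [0.6403 0.0304 0.177 ]
tong [0.653  0.1776 0.177 ]
rackL [ 0.622  -0.0562  0.125 ]
rackR [0.6459 0.2676 0.125 ]
rackL+ [ 0.6426 -0.0592  0.125 ]
rackR+ [0.6669 0.2693 0.125 ]
sqplate inner [0.6554 0.0661 0.145 ]
tongplate inner [0.6604 0.1388 0.145 ]
```

```bash
python3 -m pendant '[{"fingers":0,"delta_pos":[-3,-0.5,10],"angular":[0,0,0]},{"fingers":0,"delta_pos":[0,0,20],"angular":[0,0,0]},{"fingers":0,"delta_pos":[0,0,20],"angular":[0,0,0]},{"fingers":0,"delta_pos":[0,0,20],"angular":[0,0,0]},{"fingers":0,"delta_pos":[0,0,20],"angular":[0,0,0]},{"fingers":0,"delta_pos":[0,0,20],"angular":[0,0,0]},{"fingers":0,"delta_pos":[0,0,10],"angular":[0,0,0]},{"fingers":0,"delta_pos":[0,0,0],"angular":[0,0,0]},{"fingers":0,"delta_pos":[0,0,0],"angular":[0,0,0]}]'
python3 d.py .643 .1035 .139 3.0716
python3 - <<'E'
from workcell import env
from h import *
im=env.read_camera("wrist");cv2.imwrite("pics/w6.png",im);cv2.imwrite("pics/w6b.png",cv2.resize(im,(768,576),interpolation=cv2.INTER_CUBIC))
E
```

```text
clock: 16.95
tcp_pos: [0.6435, 0.1029, 0.1886]
orientation: [0.0, 0.035, 0.999, 0.0]
wrist_force: [-0.6, -0.5, -1.2]
finger_gap: 0.0294
16.95 [0.6435 0.1029 0.1886] q [0.035 0.478 0.186 1.279 0.    0.105] turn [0. 0. 0.]
d_now [ 0.6  0.6 49.6] d_after_turn [ 0.6  0.6 49.6]
```

View pics/w6b.png

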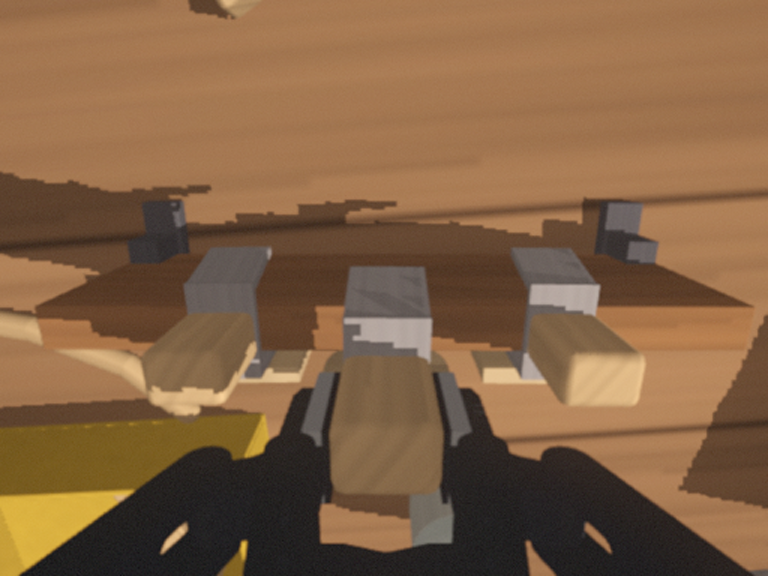

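```bash
python3 - <<'E'
from workcell import env
from h import *
p=env.camera_params("wrist");k=1.5
for u,v in [(388,307),(388,349),(37,306),(37,347),(752,307),(745,349)]: print(atz(p,(u/k,v/k),.125).round(4))
E
```

```text
[0.6342 0.1032 0.125 ]
[0.6548 0.1018 0.125 ]
[ 0.6225 -0.0564  0.125 ]
[ 0.6424 -0.0625  0.125 ]
[0.6461 0.2694 0.125 ]
[0.667  0.2696 0.125 ]
```

```bash
python3 -m pendant '[{"fingers":0,"delta_pos":[0,0.5,8],"angular":[0,0,0]},{"fingers":0,"delta_pos":[0,0,8],"angular":[0,0,0]},{"fingers":0,"delta_pos":[0,0,8],"angular":[0,0,0]},{"fingers":0,"delta_pos":[0,0,8],"angular":[0,0,0]},{"fingers":0,"delta_pos":[0,0,6],"angular":[0,0,0]},{"fingers":0,"delta_pos":[0,0,0],"angular":[0,0,0]}]'
python3 -m pendant '[{"fingers":0,"delta_pos":[0,0,4],"angular":[0,0,0]},{"fingers":0,"delta_pos":[0,0,3],"angular":[0,0,0]},{"fingers":0,"delta_pos":[0,0,2],"angular":[0,0,0]},{"fingers":0,"delta_pos":[0,0,1],"angular":[0,0,0]},{"fingers":0,"delta_pos":[0,0,0],"angular":[0,0,0]},{"fingers":0,"delta_pos":[0,0,0],"angular":[0,0,0]}]'
```

```text
clock: 17.6
tcp_pos: [0.6426, 0.1039, 0.1485]
orientation: [-0.001, 0.035, 0.999, 0.0]
wrist_force: [-0.1, -1.1, -1.4]
finger_gap: 0.0293
clock: 18.2
tcp_pos: [0.6435, 0.1039, 0.1401]
orientation: [-0.0, 0.035, 0.999, 0.0]
wrist_force: [0.5, 0.6, -1.0]
finger_gap: 0.0297
```

```bash
python3 -m pendant '[{"fingers":0,"delta_pos":[0,0,1],"angular":[0,0,0]},{"fingers":0,"delta_pos":[0,0,1],"angular":[0,0,0]},{"fingers":0,"delta_pos":[0,0,0],"angular":[0,0,0]},{"fingers":0,"delta_pos":[0,0,0],"angular":[0,0,0]}]'
```

```text
clock: 18.6
tcp_pos: [0.6437, 0.1039, 0.1391]
orientation: [0.001, 0.035, 0.999, 0.0]
wrist_force: [-1.7, 0.0, 6.5]
finger_gap: 0.0296
```

```bash
python3 -m pendant '[{"fingers":34,"delta_pos":[0,0,0],"angular":[0,0,0]},{"fingers":40,"delta_pos":[0,0,0],"angular":[0,0,0]},{"fingers":48,"delta_pos":[0,0,0],"angular":[0,0,0]},{"fingers":48,"delta_pos":[0,0,0],"angular":[0,0,0]},{"fingers":48,"delta_pos":[0,0,-10],"angular":[0,0,0]},{"fingers":48,"delta_pos":[0,0,-20],"angular":[0,0,0]},{"fingers":48,"delta_pos":[0,0,-30],"angular":[0,0,0]},{"fingers":48,"delta_pos":[0,0,-30],"angular":[0,0,0]},{"fingers":48,"delta_pos":[0,0,-30],"angular":[0,0,0]},{"fingers":48,"delta_pos":[0,0,0],"angular":[0,0,0]},{"fingers":48,"delta_pos":[0,0,0],"angular":[0,0,0]},{"fingers":48,"delta_pos":[0,0,0],"angular":[0,0,0]}]'
python3 - <<'E'
from workcell import env
from h import *
im=env.read_camera("wrist");cv2.imwrite("pics/w7b.png",cv2.resize(im,(768,576),interpolation=cv2.INTER_CUBIC))
E
```

```text
clock: 19.8
tcp_pos: [0.643, 0.1038, 0.2571]
orientation: [-0.001, 0.035, 0.999, 0.0]
wrist_force: [0.2, -0.2, -0.4]
finger_gap: 0.0479
```

View pics/w7b.png

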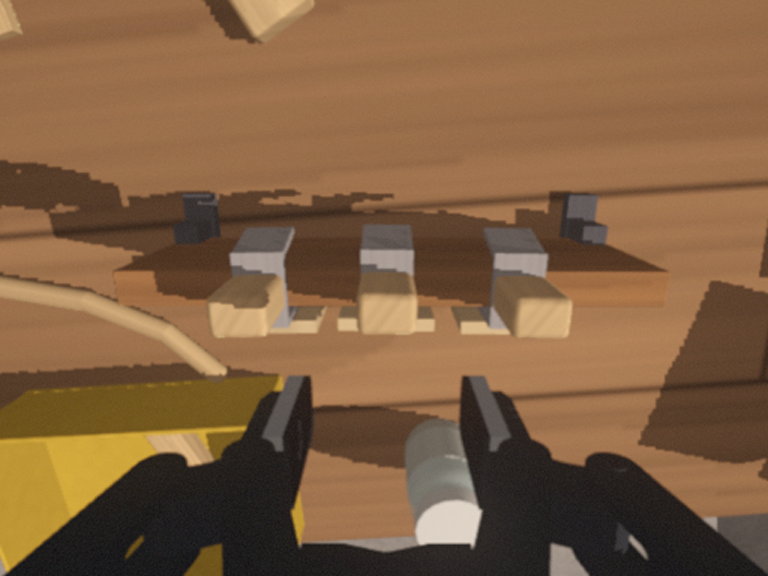

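The pattern hangs level and central between its neighbours: crest tops at columns 265, 387 and 515, plates all on the far side. The gripper is well clear of it.

```bash
python3 -c "
from workcell import env
print(env.hand_in())"
```

```text
the job is handed in; nothing more can be done
None
```

The round-ended pattern now hangs on the long rack between its two neighbours, and I handed the job in at about 20 s of the 38 s allowed; no verdict came back.

**What I did:** I gripped the pattern by its wooden grip, lifted it and carried it to the rack. I then lowered it until the wrist force showed contact (6.5 N) and opened the fingers only 48 mm to let go. After that I raised the gripper 118 mm.

**Last checks:** The final wrist picture shows the following:
- The pattern is centred between its neighbours, level and in line with the rack, with its plywood on the far side like theirs.
- The neighbours look unmoved and upright. I judged this by eye and did not measure their positions again after releasing.
- The gripper is clear of everything, and the wrist force is about zero.

**What went wrong on the way:**
- **Failed first approach:** With the first grasp, the last joint reached the end of its range over the rack, reading 3.141 against the stated 3.14. The tool stopped about 30 mm short of the middle and short of the turn I wanted.
- **Recovery:** I hung the pattern back on the stand, took it again with the hand turned half round, and carried it over without trouble.
- **Remaining doubt:** I can't tell whether that 3.141 reading counts as passing the joint's range.

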